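Hang the rinsed tumbler on the draining peg

TASK

Take the blue tumbler that stands mouth-down on the worktop and hang it mouth-down on the free leaning peg in the steel drip tray, slid down until it sits squarely on the peg's head, in line with the peg, so that it drains. Leave the yellow tumbler and the white tumbler that already hangs on the other peg where they are.

Things in the scene. Friction and masses are not known exactly. Their poses are not given: they have to be found in the camera images.
- blue_tumbler: Blue plastic tumbler (about 60 g), 80 mm long, 61 mm across the mouth, 53 mm across the closed end, wall 3 mm, inner depth 75 mm. Origin: centre of the mouth; +z along its axis to the closed end. It stands mouth-down on the worktop, closed end up; grip it across its sides, about 56 mm wide at 55 mm above the worktop.
- free_peg_tip (a point): Centre of the flat top of the free grey peg (fixed), 113 mm above the worktop. +z points out along the peg: up, leaning 20 degrees off vertical to the robot's side; y runs level along the row of pegs. A 19 mm stem with a flat 38 mm mushroom head, rounded edge. A hung tumbler has its inner floor on the head, its mouth 75 mm down the peg, and may slip 5 mm sideways to rest.
- yellow_tumbler: Yellow plastic tumbler (about 60 g), 80 mm long, 61 mm across the mouth, 53 mm across the closed end, wall 3 mm, inner depth 75 mm. Origin: centre of the mouth; +z along its axis to the closed end. Stands mouth-down on the worktop, 12 cm or more from the blue one; to be left alone.
- white_tumbler: White plastic tumbler (about 60 g), 80 mm long, 61 mm across the mouth, 53 mm across the closed end, wall 3 mm, inner depth 75 mm. Origin: centre of the mouth; +z along its axis to the closed end. Hangs on the other peg, 150 mm beside the free one; to be left alone. Both pegs are alike, in one steel tray (300 x 220 mm, 26 mm high).
There are look-alikes about, which are no part of the job. What is shaped like the blue_tumbler but green is not meant.

How it is judged:
At the end, for the whole second after the job is handed in: The blue tumbler hangs mouth-down on the free peg, at rest: its mouth's centre 65 to 85 mm down the peg from its top (75 when seated) and within 16 mm of the peg's axis each way, its axis within 12 degrees of the peg's, released (x of blue_tumbler in the frame of free_peg_tip between -0.016 and 0.016 m and y of blue_tumbler in the frame of free_peg_tip between -0.016 and 0.016 m and z of blue_tumbler in the frame of free_peg_tip between -0.085 and -0.065 m and angle between the z axis of blue_tumbler and the z axis of free_peg_tip, either way round below 0.21 rad and angle between blue_tumbler's own z axis and vertical below 1 rad and linear speed of blue_tumbler below 0.03 m/s); the robot touches nothing.
It fails at once if the yellow tumbler is moved by more than 30 mm (distance of yellow_tumbler from where it was at the start of the episode above 0.03 m).
It fails at once if the white tumbler is moved by more than 30 mm (distance of white_tumbler from where it was at the start of the episode above 0.03 m).
It also fails if it takes over 35 s, if anything falls off the work surface, if the arm or the gripper's body presses on something with over 40 N, if the wrist force passes 120 N, or if a joint passes its speed limit or range.

ROBOT

A 6-joint arm with a two-finger parallel gripper is mounted at the origin on a cart in front of the work surface, level with it; the furniture and walls round the work are solid. World frame = base frame: x ahead of the robot, y to its left, z up, the work surface at z = 0. Lengths are in m, angles in rad, forces in N, time in s.
With the tool pointing down it reaches from about 0.275 to 0.85 m from the base axis. Payload 5.2 kg.
Tool frame: the origin (TCP) lies on the centre line of the jaws, within the pads' length; the fingertips stand 14 mm ahead of it and the grasp point (between the pads) lies 5 mm behind it; z points along the fingers, y is the line along which they close (so a half turn about z gives the same grasp; the last joint's range is limited). The gripper opens to 85 mm and grips with 20 to 120 N. Pads are 22 mm wide; open, the fingers measure 114 mm over their backs; the gripper's body (76 mm by 85 mm) begins 54 mm behind the grasp point. The pads swing forward as they close: fully open they stand 13 mm farther back than shut.
Start: joints at [-1.314, 0.259, 1.535, -0, 1.348, -0.203], TCP at [0.244, -0.493, 0.245] pointing down, gripper open.
Joint ranges: [-3.14, 3.14], [-0.91, 2.08], [0.19, 2.58], [-1.22, 4.36], [0.22, 2.71], [-3.12, 3.12]. Speed limits (rad/s): [2.57, 2.57, 3.14, 3.14, 3.14, 3.14].

INTERFACE

Orientations are given as a rotation vector (axis times angle).
In Python, from rig import r, vision, order gives the robot as it stands.
- The arm moves only by the tool jog_arm, never from a script. Its argument "commands" is a list of rows, each an object with "claw": the gripper's target within -1 to 1 (fully open at 1, half-way at 0, shut at -1); "xyz": the shift along the tool's x, y, z as a fraction of full scale, a list of three; "angular": the turn, a rotation vector about the tool's x, y, z as a fraction of full scale, a list of three. A call has 1 to 20 rows; each row is the pose to reach, as a shift and turn from the pose commanded when the call began, along the tool's axes at that moment; what a row does not reach only later rows make up. Full scale, the value 1, is 0.25 m for a shift and 45 degrees for a turn. A row lasts 1/12 s, in which the tool goes at most 41.7 mm and 7.16 degrees, less where a joint would pass 70% of its speed; a pose out of reach is approached as far as the arm can. A call with a number of a shift or a turn outside -1 to 1 is refused whole. A call with a gripper value outside its range is refused whole. The fingers move at their own pace and stop on an object; "newtons" is the grip in N (left out, the last holds). Time passes only in rows, so rows that repeat a pose let the fingers close. It gives the time, the measured TCP pose, the force, the opening and the grip force at its end, in the units of the state.
- r.observe(): the state, without advancing time (a new reading comes with each control period).
- vision.get_image(name): name is "scene" or "top" or "wrist"; returns a dict with "color" (480x640x3 uint8, red, green, blue), "fov_y" (degrees; the focal length in pixels is half the picture's height over the tangent of half this angle, whatever the lens; pixels are square), "cx", "cy" (the principal point, pixels), "rvec" (rotation vector, rad) and "tvec" (3), from world to camera coordinates, as OpenCV has them. Camera axes: x right, y down, z forward; pixel columns grow to the right and rows downward; lengths in m; the calibration is good to about 2 mm. A picture is of the moment at which its call begins. There is no depth.
- order.sign_off(): hands the job in; it is judged then, once.
The state is a dict: "time_s": time; "qpos": joint angles; "dq": joint speeds; "tau": joint torques, N m; "tool_pos": TCP position; "tool_rot": TCP orientation; "contact_force": force on the tool from outside, world axes, zero at the start; "torque": the same for the moment, N m; "gripper_width": finger opening in m; "gripper_force": force on a finger pad.
Only numpy, scipy, OpenCV 4.12 (cv2) and the standard library are available. Lean on these libraries where they do the work, as an engineer would, in place of code of your own. Each camera call takes 0.05 s, during which the arm holds its last target. There are 200 camera calls.

## Working session

There is one attempt and no reset: what is moved stays moved. The work goes in short steps, Python scripts to look and compute and a tool call to move; the robot and the scene stay as the last step left them, time stands still between calls to the robot, and variables do not carry over. Pictures are saved under pics/ and viewed, at most 10 in all, crops included, and the job is handed in when it is done.

Besides the shell and the picture viewer there is one more tool, called after "Request:" as name(argument=value, ...) on one line, values as JSON. jog_arm: Moves the arm, as the interface text tells. Shift numbers are shares of 0.25 m and turn numbers shares of 45 degrees, none past 1 either way. Its arguments: {"type":"object","properties":{"commands":{"type":"array","items":{"type":"object","properties":{"claw":{"type":"number"},"xyz":{"type":"array","items":{"type":"number","minimum":-1,"maximum":1}},"angular":{"type":"array","items":{"type":"number","minimum":-1,"maximum":1}}}}},"newtons":{"type":"number"}},"required":["commands"]}

```bash
mkdir -p pics; cat > h.py <<'E'
import numpy as np, cv2
from rig import r, vision, order
from scipy.spatial.transform import Rotation as R
def cam(n, save=None):
    d=vision.get_image(n)
    if save: cv2.imwrite('pics/'+save, d['color'][:,:,::-1])
    return d
def ray(d,u,v):
    f=240/np.tan(np.radians(d['fov_y'])/2); M=R.from_rotvec(np.ravel(d['rvec'])).as_matrix(); t=np.ravel(d['tvec'])
    return -M.T@t, M.T@np.array([(u-d['cx'])/f,(v-d['cy'])/f,1])
def plane(d,u,v,z):
    o,k=ray(d,u,v); return o+k*(z-o[2])/k[2]
def proj(d,p):
    f=240/np.tan(np.radians(d['fov_y'])/2); M=R.from_rotvec(np.ravel(d['rvec'])).as_matrix()
    c=M@np.array(p)+np.ravel(d['tvec']); return np.array([f*c[0]/c[2]+d['cx'],f*c[1]/c[2]+d['cy']])
def tri(l):
    A=np.zeros((3,3));b=np.zeros(3)
    for o,k in l:
        k=k/np.linalg.norm(k);P=np.eye(3)-np.outer(k,k);A+=P;b+=P@o
    return np.linalg.solve(A,b)
E
python3 - <<'E'
from h import *
a=cam('scene','s.png');b=cam('top','t.png')
for d in(a,b): print(d['fov_y'],d['cx'],d['cy'],ray(d,320,240))
E
```

```text
43.59101116300105 310.20891060275665 242.27377732517454 (array([-0.23962917,  0.78173505,  0.7553461 ]), array([ 0.55258452, -0.64148749, -0.53237641]))
45.23169479863689 318.5157047928234 236.41435938470855 (array([0.26708403, 0.03616026, 1.39245801]), array([ 0.11425128, -0.0067901 , -0.99345152]))
```

View pics/s.png

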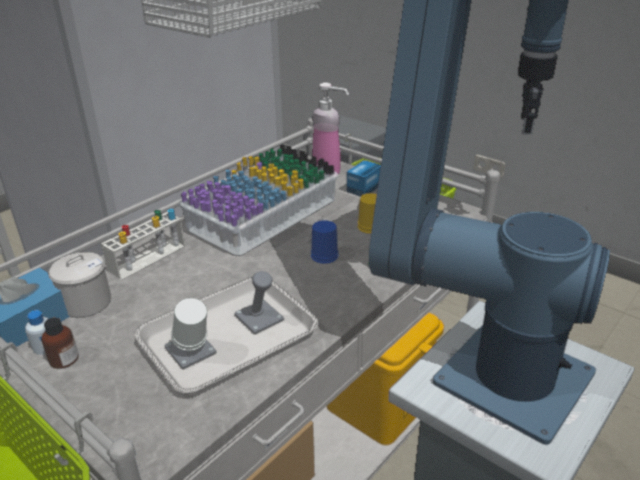

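View pics/t.png

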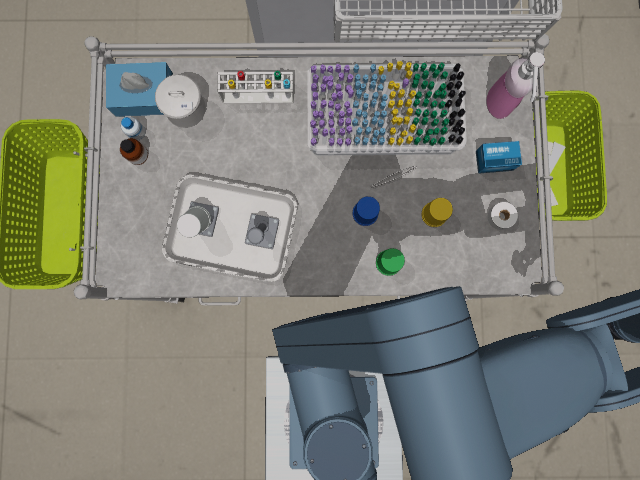

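Scene view: the blue tumbler is at (324,241), the free peg's head at (262,280) and the white tumbler at (190,325). Top view: blue is at (366,211), the peg head at about (257,234), white at (190,222), yellow at (437,212) and the green decoy at (390,262). I'll zoom in on blue and the peg.

```bash
python3 - <<'E'
from h import *
s=cv2.imread('pics/s.png');t=cv2.imread('pics/t.png')
def z(i,x,y,w=50,h=37): return cv2.resize(i[y:y+h*2-0,x:x+w*2],(400,296),interpolation=cv2.INTER_CUBIC)
o=np.vstack([np.hstack([z(s,275,200),z(s,215,255)]),np.hstack([z(t,316,175),z(t,215,195)])])
cv2.imwrite('pics/z.png',o)
for i,n in((s,'s'),(t,'t')):
    h=cv2.cvtColor(i,cv2.COLOR_BGR2HSV); m=cv2.inRange(h,(110,150,40),(128,255,255))
    k,l,st,c=cv2.connectedComponentsWithStats(m)
    for j in range(1,k):
        if st[j,4]>150: print(n,st[j],c[j])
E
```

```text
s [313 222  22  12 187] [323.89839572 226.79144385]
```

View pics/z.png

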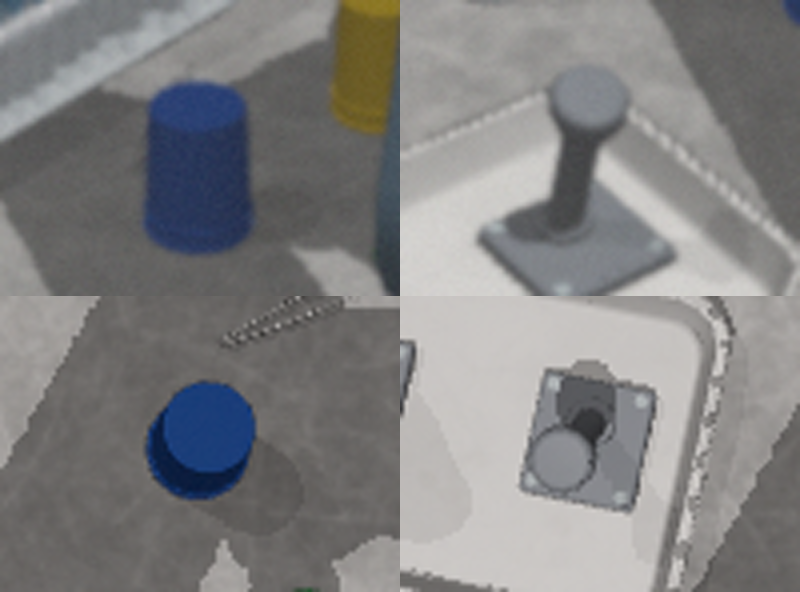

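Zooms: blue's top disc is centred at scene (324.2,226.5) and top (368.5,208). The peg's head is at scene (262.5,279.2) and top (255.5,236). The peg's plate corners in the top view give the row direction.

```bash
python3 - <<'E'
from h import *
a=cam('scene');b=cam('top')
for n,s,t in(('blue',(324.2,226.5),(368.5,208)),('peg',(262.5,279.2),(255.5,236))):
    p=tri([ray(a,*s),ray(b,*t)]); print(n,p.round(4),proj(a,p)-s,proj(b,p)-t)
c=[plane(b,215+(x-400)/4,195+(y-296)/4,.02)[:2] for x,y in((543,370),(655,388),(635,510),(522,492))]
print(np.round(c,4)); e=(c[0]-c[1]+c[3]-c[2]);yaw=np.arctan2(e[1],e[0])-np.pi/2;print('yaw of row y-axis',np.degrees(yaw), 'other edge',np.degrees(np.arctan2(*(c[0]-c[3]+c[1]-c[2])[::-1])))
print('lean pt top', proj(b,tri([ray(a,262.5,279.2),ray(b,255.5,236)])))
o=r.observe();print(o['tool_pos'],R.from_rotvec(o['tool_rot']).as_matrix().round(3),o['time_s'],o['gripper_width'])
E
```

```text
blue [ 0.493  -0.0851  0.0765] [0.45827962 0.03691784] [-0.2686789  -0.34486325]
peg [0.4254 0.1725 0.1089] [0.37128756 0.04253868] [-0.20145783 -0.23087321]
[[0.4905 0.1932]
 [0.479  0.1257]
 [0.4053 0.1376]
 [0.4166 0.2053]]
yaw of row y-axis -9.585059914880658 other edge -9.255395766698415
lean pt top [255.29854217 235.76912679]
[ 0.24400993 -0.49256709  0.24477045] [[ 0.896  0.444 -0.   ]
 [ 0.444 -0.896  0.001]
 [ 0.    -0.001 -1.   ]] 0.2 0.085500710693649
```

```bash
cat >> h.py <<'E'
def frame(yaw, tilt=0):  # yaw deg of tool x; tool z = -(axis leaning tilt deg to -lean dir)
    x=np.array([np.cos(np.radians(yaw)),np.sin(np.radians(yaw)),0])
    f=np.array([x[1],-x[0],0])     # forward = yaw-90
    t=np.radians(tilt); z=np.sin(t)*f+np.array([0,0,-np.cos(t)])
    return np.c_[x,np.cross(z,x),z]
def go(pos,M,p0=None,M0=None):
    if p0 is None:
        o=r.observe();p0=o['tool_pos'];M0=R.from_rotvec(o['tool_rot']).as_matrix()
    d=M0.T@(np.array(pos)-p0)/.25; w=R.from_matrix(M0.T@M).as_rotvec()/(np.pi/4)
    print('xyz',d.round(4),'ang',w.round(4),'rows',np.ceil(max(np.linalg.norm(d)*250/41.7,np.linalg.norm(w)*45/7.16)))
E
python3 - <<'E'
from h import *
go([.38,-.27,.23],frame(60)); go([.46,-.10,.22],frame(80.6),np.array([.38,-.27,.23]),frame(60))
E
```

```text
xyz [ 0.8825 -0.5564  0.0599] ang [-1.300e-03 -7.000e-04 -7.479e-01] rows 7.0
xyz [ 0.7489 -0.0629  0.04  ] ang [ 0.      0.     -0.4578] rows 5.0
```

Request:
jog_arm(commands=[{"xyz": [0.88,-0.556,0.06],"angular": [0,0,-0.748],"claw": 1},{"xyz": [0.88,-0.556,0.06],"angular": [0,0,-0.748],"claw": 1},{"xyz": [0.88,-0.556,0.06],"angular": [0,0,-0.748],"claw": 1},{"xyz": [0.88,-0.556,0.06],"angular": [0,0,-0.748],"claw": 1},{"xyz": [0.88,-0.556,0.06],"angular": [0,0,-0.748],"claw": 1},{"xyz": [0.88,-0.556,0.06],"angular": [0,0,-0.748],"claw": 1},{"xyz": [0.88,-0.556,0.06],"angular": [0,0,-0.748],"claw": 1},{"xyz": [0.88,-0.556,0.06],"angular": [0,0,-0.748],"claw": 1}])

```text
time_s: 0.87
tool_pos: [0.3806, -0.2677, 0.2302]
tool_rot: [-2.716, -1.576, -0.001]
contact_force: [-0.1, 0.0, -0.9]
gripper_width: 0.085
gripper_force: 0.0
```

Request:
jog_arm(commands=[{"xyz": [0.75,-0.06,0.04],"angular": [0,0,-0.458],"claw": 1},{"xyz": [0.75,-0.06,0.04],"angular": [0,0,-0.458],"claw": 1},{"xyz": [0.75,-0.06,0.04],"angular": [0,0,-0.458],"claw": 1},{"xyz": [0.75,-0.06,0.04],"angular": [0,0,-0.458],"claw": 1},{"xyz": [0.75,-0.06,0.04],"angular": [0,0,-0.458],"claw": 1},{"xyz": [0.75,-0.06,0.04],"angular": [0,0,-0.458],"claw": 1},{"xyz": [0.75,-0.06,0.04],"angular": [0,0,-0.458],"claw": 1}])

```text
time_s: 1.45
tool_pos: [0.4606, -0.1011, 0.2202]
tool_rot: [2.394, 2.034, -0.001]
contact_force: [-0.2, 0.3, -0.7]
gripper_width: 0.0854
gripper_force: 0.0
```

```bash
python3 - <<'E'
from h import *
d=cam('wrist','w1.png'); o=r.observe(); print(o['tool_pos'],o['tool_rot'],o['qpos'],o['time_s']); print(ray(d,320,240)); print(proj(d,[.493,-.085,.08]))
E
```

```text
[ 0.46031094 -0.10190079  0.22025064] [ 2.39512458e+00  2.03225864e+00 -1.36253578e-03] [-4.54368824e-01  1.36545629e-01  1.75310274e+00 -1.03226007e-03
  1.25186886e+00 -2.90491839e-01] 1.5
(array([ 0.47237574, -0.02615305,  0.34890042]), array([-0.04463103, -0.29043768, -0.95586865]))
[355.82694846 207.12038705]
```

View pics/w1.png

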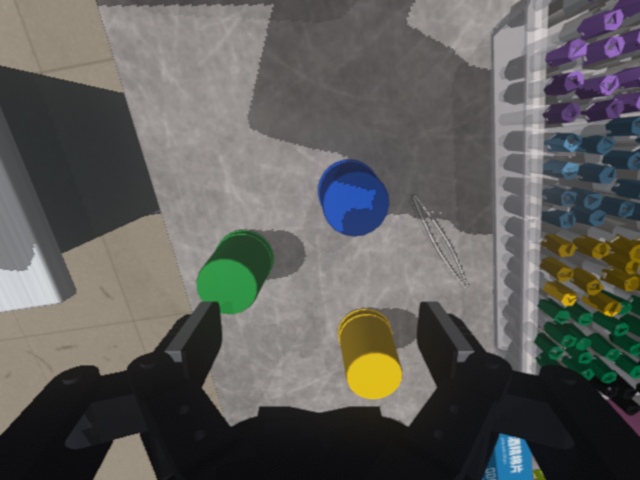

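Wrist view: blue's closed end is centred at about (357,202), against a prediction of (356,207). That agrees to a few mm. I'll refine it by mask.

```bash
python3 - <<'E'
from h import *
d=cam('wrist');b=cam('top');a=cam('scene')
h=cv2.cvtColor(d['color'],cv2.COLOR_RGB2HSV); m=cv2.inRange(h,(108,130,30),(130,255,255));m[:130]=0;m[260:]=0;m[:,:290]=0;m[:,410:]=0
c=max(cv2.findContours(m,0,2)[0],key=cv2.contourArea); pts=c[:,0]
low=pts[pts[:,1]>205]; print(cv2.boundingRect(c), cv2.fitEllipse(c))
e=cv2.fitEllipse(low); print('ell',e)
u=(e[0][0],e[0][1])
print('z.08',plane(d,*u,.08)); p=tri([ray(d,*u),ray(b,368.5,208),ray(a,324.2,226.5)]);print(p,plane(b,368.5,208,.08),plane(a,324.2,226.5,.08))
E
```

```text
(318, 159, 71, 76) ((352.5433349609375, 196.52723693847656), (65.6958999633789, 76.88359832763672), 153.1380157470703)
ell ((355.4537048339844, 201.39065551757812), (63.28629684448242, 66.06340789794922), 46.376747131347656)
z.08 [ 0.49310179 -0.08114857  0.08      ]
[ 0.4928604  -0.08378175  0.07689984] [ 0.49155428 -0.08542839  0.08      ] [ 0.49011604 -0.08022363  0.08      ]
```

```bash
python3 - <<'E'
from h import *
go([.4925,-.083,.15],frame(80.6));go([.4925,-.083,.05],frame(80.6))
E
```

```text
xyz [0.0983 0.1153 0.2813] ang [-0.0001  0.0006 -0.0025] rows 2.0
xyz [0.0985 0.1153 0.6813] ang [-0.0001  0.0006 -0.0025] rows 5.0
```

Request:
jog_arm(commands=[{"xyz": [0.098,0.115,0.28],"claw": 1},{"xyz": [0.098,0.115,0.28],"claw": 1},{"xyz": [0.098,0.115,0.28],"claw": 1},{"xyz": [0.098,0.115,0.38],"claw": 1},{"xyz": [0.098,0.115,0.48],"claw": 1},{"xyz": [0.098,0.115,0.58],"claw": 1},{"xyz": [0.098,0.115,0.68],"claw": 1},{"xyz": [0.098,0.115,0.68],"claw": 1},{"xyz": [0.098,0.115,0.68],"claw": 1}])

```text
invalid input
```

Request:
jog_arm(commands=[{"claw": -1},{"claw": -1},{"claw": -1},{"claw": -1},{"claw": -1},{"claw": -1},{"claw": -1},{"claw": -1},{"claw": -1},{"claw": -1}], newtons=25)

```text
invalid input
```

Request:
jog_arm(commands=[{"xyz": [0.098,0.115,0.28],"angular": [0,0,0],"claw": 1},{"xyz": [0.098,0.115,0.28],"angular": [0,0,0],"claw": 1},{"xyz": [0.098,0.115,0.28],"angular": [0,0,0],"claw": 1},{"xyz": [0.098,0.115,0.38],"angular": [0,0,0],"claw": 1},{"xyz": [0.098,0.115,0.48],"angular": [0,0,0],"claw": 1},{"xyz": [0.098,0.115,0.58],"angular": [0,0,0],"claw": 1},{"xyz": [0.098,0.115,0.68],"angular": [0,0,0],"claw": 1},{"xyz": [0.098,0.115,0.68],"angular": [0,0,0],"claw": 1},{"xyz": [0.098,0.115,0.68],"angular": [0,0,0],"claw": 1}])

```text
time_s: 2.4
tool_pos: [0.4919, -0.0822, 0.0504]
tool_rot: [-2.396, -2.029, 0.002]
contact_force: [0.2, -1.0, 0.6]
gripper_width: 0.0854
gripper_force: 0.0
```

Request:
jog_arm(commands=[{"xyz": [0,0,0],"angular": [0,0,0],"claw": -1},{"xyz": [0,0,0],"angular": [0,0,0],"claw": -1},{"xyz": [0,0,0],"angular": [0,0,0],"claw": -1},{"xyz": [0,0,0],"angular": [0,0,0],"claw": -1},{"xyz": [0,0,0],"angular": [0,0,0],"claw": -1},{"xyz": [0,0,0],"angular": [0,0,0],"claw": -1},{"xyz": [0,0,0],"angular": [0,0,0],"claw": -1},{"xyz": [0,0,0],"angular": [0,0,0],"claw": -1},{"xyz": [0,0,0],"angular": [0,0,0],"claw": -1},{"xyz": [0,0,0],"angular": [0,0,0],"claw": -1}], newtons=25)

```text
time_s: 3.23
tool_pos: [0.4944, -0.082, 0.0522]
tool_rot: [2.392, 2.03, 0.003]
contact_force: [1.0, -1.0, 6.6]
gripper_width: 0.0552
gripper_force: 26.8
```

```bash
python3 - <<'E'
from h import *
go([.4925,-.083,.22],frame(80.6)); p=np.array([.4925,-.083,.22])
go([.45,.08,.24],frame(80.6),p,frame(80.6))
a=cam('scene');b=cam('top'); print(plane(a,262.5,279.2,.113),plane(b,255.5,236,.113))
E
```

```text
xyz [-0.0058 -0.0039 -0.671 ] ang [0.0057 0.0016 0.0008] rows 5.0
xyz [ 0.6155 -0.2742 -0.08  ] ang [0. 0. 0.] rows 5.0
[0.42174806 0.17669874 0.113     ] [0.42432769 0.17159459 0.113     ]
```

Request:
jog_arm(commands=[{"xyz": [0,0,-0.1],"angular": [0,0,0],"claw": -1},{"xyz": [0,0,-0.25],"angular": [0,0,0],"claw": -1},{"xyz": [0,0,-0.4],"angular": [0,0,0],"claw": -1},{"xyz": [0,0,-0.55],"angular": [0,0,0],"claw": -1},{"xyz": [0,0,-0.67],"angular": [0,0,0],"claw": -1},{"xyz": [0,0,-0.67],"angular": [0,0,0],"claw": -1},{"xyz": [0.12,-0.05,-0.7],"angular": [0,0,0],"claw": -1},{"xyz": [0.24,-0.1,-0.75],"angular": [0,0,0],"claw": -1},{"xyz": [0.36,-0.16,-0.75],"angular": [0,0,0],"claw": -1},{"xyz": [0.48,-0.22,-0.75],"angular": [0,0,0],"claw": -1},{"xyz": [0.61,-0.27,-0.75],"angular": [0,0,0],"claw": -1},{"xyz": [0.61,-0.27,-0.75],"angular": [0,0,0],"claw": -1},{"xyz": [0.61,-0.27,-0.75],"angular": [0,0,0],"claw": -1}])

```text
time_s: 4.42
tool_pos: [0.4501, 0.0818, 0.238]
tool_rot: [2.391, 2.037, 0.0]
contact_force: [1.4, -0.5, -0.6]
gripper_width: 0.0552
gripper_force: 27.4
```

```bash
python3 - <<'E'
from h import *
d=cam('wrist','w2.png'); o=r.observe(); print(o['tool_pos'],o['time_s'],o['gripper_width'],o['contact_force']); print(proj(d,[.424,.173,.113]))
E
```

```text
[0.45064721 0.0806473  0.23792774] 4.4667 0.0552253572311169 [ 0.12493293 -0.01985301 -0.46290458]
[262.91618864 121.86057853]
```

View pics/w2.png

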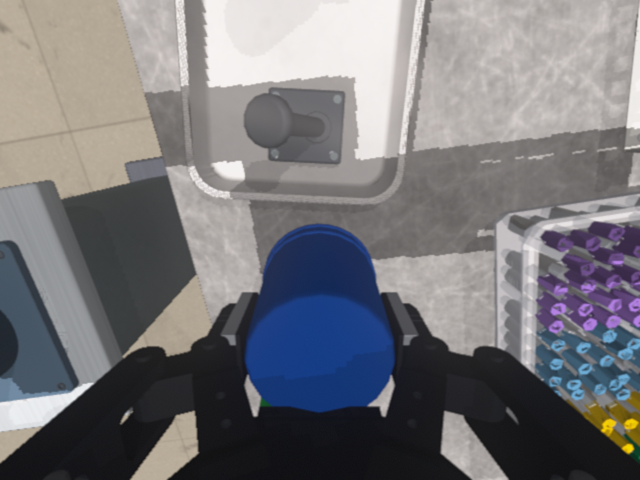

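Wrist view: blue is held straight between the pads, and the peg's head is at about (267,120) against a predicted (263,122). I'll zoom in on the head.

```bash
python3 - <<'E'
import cv2,numpy as np
i=cv2.imread('pics/w2.png')[75:180,230:370]; o=cv2.resize(i,None,fx=5,fy=5,interpolation=cv2.INTER_CUBIC); cv2.imwrite('pics/z2.png',np.clip(o.astype(float)*1.8,0,255).astype('uint8'))
E
```

```text
(no output)
```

View pics/z2.png

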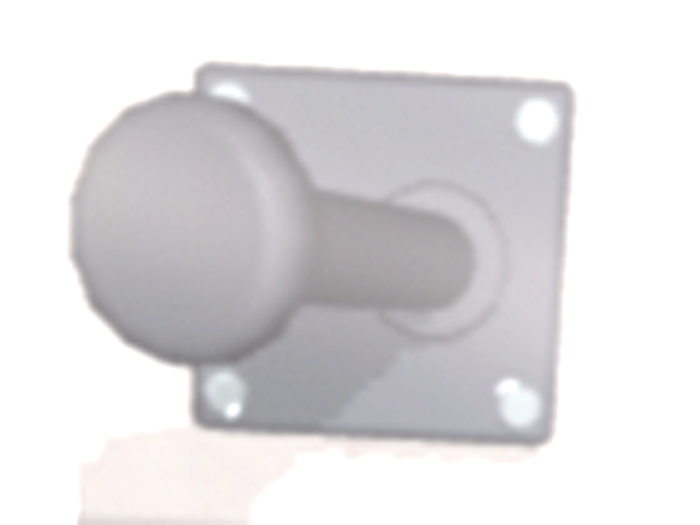

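```bash
python3 - <<'E'
from h import *
d=cam('wrist');a=cam('scene');b=cam('top')
print(plane(d,264,120.8,.113)); print(tri([ray(d,264,120.8),ray(b,255.5,236),ray(a,262.5,279.2)]))
c=[plane(d,230+x/5,75+y/5,.03)[:2] for x,y in((205,68),(572,85),(548,440),(197,428))]
print(np.round(c,4)); e=c[1]-c[0]+c[2]-c[3]; print(np.degrees(np.arctan2(e[1],e[0]))); e=c[0]-c[3]+c[1]-c[2]; print(np.degrees(np.arctan2(e[1],e[0]))-90)
M=frame(80.6,20); tip=np.array([.4245,.1735,.1125]); ax=-M[:,2]; print(ax)
o=r.observe();p0=o['tool_pos'];M0=R.from_rotvec(o['tool_rot']).as_matrix()
for k in(.09,.076): go(tip+k*ax,M,p0,M0)
E
```

```text
[0.4256492  0.17239554 0.113     ]
[0.42521246 0.17257869 0.10905094]
[[0.4258 0.2041]
 [0.4919 0.1904]
 [0.4784 0.128 ]
 [0.4112 0.1413]]
-11.433803320873926
-12.635683699191986
[-0.33742755  0.05586077  0.93969262]
xyz [ 0.3545 -0.2907  0.1626] ang [-0.4443  0.0007 -0.0011] rows 3.0
xyz [ 0.3545 -0.2716  0.2152] ang [-0.4443  0.0007 -0.0011] rows 3.0
```

Request:
jog_arm(commands=[{"xyz": [0.1,-0.1,0],"angular": [-0.15,0,0],"claw": -1},{"xyz": [0.2,-0.2,0],"angular": [-0.3,0,0],"claw": -1},{"xyz": [0.35,-0.289,0.05],"angular": [-0.444,0,0],"claw": -1},{"xyz": [0.35,-0.289,0.1],"angular": [-0.444,0,0],"claw": -1},{"xyz": [0.35,-0.289,0.163],"angular": [-0.444,0,0],"claw": -1},{"xyz": [0.35,-0.289,0.163],"angular": [-0.444,0,0],"claw": -1},{"xyz": [0.35,-0.289,0.163],"angular": [-0.444,0,0],"claw": -1},{"xyz": [0.35,-0.289,0.163],"angular": [-0.444,0,0],"claw": -1}])

```text
time_s: 5.28
tool_pos: [0.3953, 0.1775, 0.1979]
tool_rot: [2.181, 1.846, 0.326]
contact_force: [0.5, 1.2, -0.6]
gripper_width: 0.055
gripper_force: 27.4
```

```bash
python3 - <<'E'
from h import *
a=cam('scene'); b=cam('top')
M=frame(80.2,20); tip=np.array([.425,.1725,.1125]); ax=-M[:,2]
z=lambda d,u,v,w,h:cv2.resize(np.ascontiguousarray(d['color'][v:v+h,u:u+w,::-1]),(400,400),interpolation=cv2.INTER_CUBIC)
cv2.imwrite('pics/z3.png',np.hstack([z(a,210,200,110,110),z(b,205,180,110,110)]))
o=r.observe();p=o['tool_pos'];m=R.from_rotvec(o['tool_rot']).as_matrix();print(p,o['time_s'],o['gripper_width'],m.round(3))
print('tcp in peg frame',((p-tip)@M).round(4), 'tilt err deg',np.degrees(np.arccos(m[:,2]@M[:,2])))
for k in(.076,.03,-.024): go(tip+k*ax,frame(80.6,20))
E
```

```text
[0.39548906 0.17752847 0.19816879] 5.3833 0.05497514634002025 [[ 0.166  0.926  0.338]
 [ 0.986 -0.156 -0.056]
 [ 0.001  0.343 -0.939]]
tcp in peg frame [-0.0001  0.0012 -0.0907] tilt err deg 0.1454256929442777
xyz [ 0.0002 -0.0047  0.059 ] ang [ 0.0015  0.0002 -0.0029] rows 1.0
xyz [-0.0003 -0.005   0.243 ] ang [ 0.0015  0.0002 -0.0029] rows 2.0
xyz [-0.0007 -0.0052  0.459 ] ang [ 0.0015  0.0002 -0.0029] rows 3.0
```

View pics/z3.png

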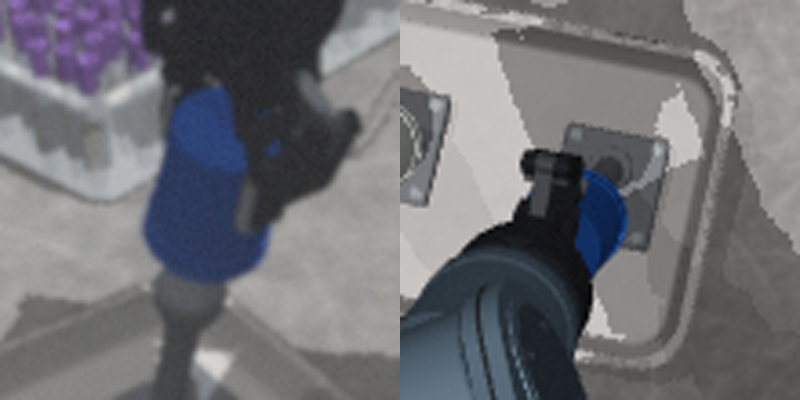

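The mouth is above the peg's head and in line with it to a few mm. I'll lower it along the axis in stages, watching the force.

Request:
jog_arm(commands=[{"xyz": [0,-0.005,0.06],"angular": [0,0,0],"claw": -1},{"xyz": [0,-0.005,0.12],"angular": [0,0,0],"claw": -1},{"xyz": [0,-0.005,0.18],"angular": [0,0,0],"claw": -1},{"xyz": [0,-0.005,0.24],"angular": [0,0,0],"claw": -1},{"xyz": [0,-0.005,0.24],"angular": [0,0,0],"claw": -1},{"xyz": [0,-0.005,0.24],"angular": [0,0,0],"claw": -1}])

```text
time_s: 5.88
tool_pos: [0.4135, 0.1744, 0.1403]
tool_rot: [2.181, 1.847, 0.324]
contact_force: [0.4, -0.3, -0.5]
gripper_width: 0.055
gripper_force: 27.3
```

```bash
python3 - <<'E'
from h import *
a=cam('scene'); tip=np.array([.425,.1725,.1125]); ax=-frame(80.2,20)[:,2]
o=r.observe();p=o['tool_pos'];m=R.from_rotvec(o['tool_rot']).as_matrix()
print(p,o['contact_force'],((p-tip)@frame(80.2,20)).round(4))
print('mouth px',proj(a,p+.051*m[:,2]),'axis pt',proj(a,tip-.021*ax))
cv2.imwrite('pics/z4.png',cv2.resize(np.ascontiguousarray(a['color'][210:320,200:330,::-1]),(650,550),interpolation=cv2.INTER_CUBIC))
E
```

```text
[0.41371464 0.1746846  0.14092204] [-0.10063823  0.18366173  0.29049528] [ 0.0002 -0.0011 -0.0306]
mouth px [261.54958579 284.89884091] axis pt [261.32469502 284.63060418]
```

View pics/z4.png

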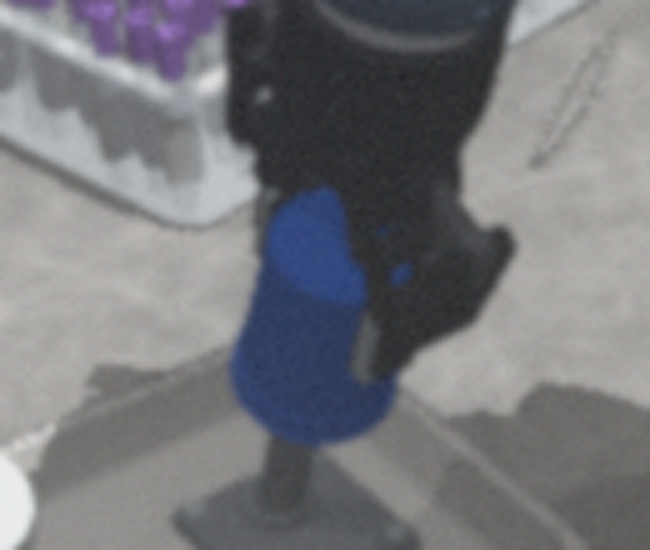

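Head is inside the mouth with no contact. The mouth looks about 3–4 mm to the right of the stem (mouth centre x≈315, stem x≈303 in the crop). I'll shift 3 mm along the row and 1 mm forward, then keep descending.

Request:
jog_arm(commands=[{"xyz": [0.012,0.004,0.02],"angular": [0,0,0],"claw": -1},{"xyz": [0.012,0.004,0.06],"angular": [0,0,0],"claw": -1},{"xyz": [0.012,0.004,0.1],"angular": [0,0,0],"claw": -1},{"xyz": [0.012,0.004,0.14],"angular": [0,0,0],"claw": -1},{"xyz": [0.012,0.004,0.17],"angular": [0,0,0],"claw": -1},{"xyz": [0.012,0.004,0.19],"angular": [0,0,0],"claw": -1},{"xyz": [0.012,0.004,0.19],"angular": [0,0,0],"claw": -1}])

```text
time_s: 6.52
tool_pos: [0.4305, 0.1752, 0.0955]
tool_rot: [2.18, 1.849, 0.325]
contact_force: [0.0, 0.3, -1.1]
gripper_width: 0.0552
gripper_force: 27.3
```

Request:
jog_arm(commands=[{"xyz": [0,0,0.01],"angular": [0,0,0],"claw": -1},{"xyz": [0,0,0.02],"angular": [0,0,0],"claw": -1},{"xyz": [0,0,0.02],"angular": [0,0,0],"claw": -1}])

```text
time_s: 6.77
tool_pos: [0.4325, 0.1751, 0.092]
tool_rot: [2.178, 1.848, 0.327]
contact_force: [-4.1, -0.9, 6.3]
gripper_width: 0.0552
gripper_force: 28.3
```

Contact at the expected depth, so it's nearly seated. I'll press 1 mm more, then release.

Request:
jog_arm(commands=[{"xyz": [0,0,0.004],"angular": [0,0,0],"claw": -1},{"xyz": [0,0,0.004],"angular": [0,0,0],"claw": -1},{"xyz": [0,0,0.004],"angular": [0,0,0],"claw": 0.5},{"xyz": [0,0,0.004],"angular": [0,0,0],"claw": 0.7},{"xyz": [0,0,0.004],"angular": [0,0,0],"claw": 1},{"xyz": [0,0,0.004],"angular": [0,0,0],"claw": 1},{"xyz": [0,0,0.004],"angular": [0,0,0],"claw": 1},{"xyz": [0,0,0.004],"angular": [0,0,0],"claw": 1},{"xyz": [0,0,0.004],"angular": [0,0,0],"claw": 1},{"xyz": [0,0,0.004],"angular": [0,0,0],"claw": 1}])

```text
time_s: 7.6
tool_pos: [0.4324, 0.1749, 0.0902]
tool_rot: [2.179, 1.849, 0.325]
contact_force: [0.1, 0.5, -0.4]
gripper_width: 0.0855
gripper_force: 0.0
```

Request:
jog_arm(commands=[{"xyz": [0,0,-0.05],"angular": [0,0,0],"claw": 1},{"xyz": [0,0,-0.1],"angular": [0,0,0],"claw": 1},{"xyz": [0,0,-0.2],"angular": [0,0,0],"claw": 1},{"xyz": [0,0,-0.3],"angular": [0,0,0],"claw": 1},{"xyz": [0,0,-0.4],"angular": [0,0,0],"claw": 1},{"xyz": [0,0,-0.52],"angular": [0,0,0],"claw": 1},{"xyz": [0,0,-0.64],"angular": [0,0,0],"claw": 1},{"xyz": [0,0,-0.64],"angular": [0,0,0],"claw": 1},{"xyz": [0,0,-0.64],"angular": [0,0,0],"claw": 1}])

```text
time_s: 8.35
tool_pos: [0.3791, 0.1844, 0.2425]
tool_rot: [2.177, 1.848, 0.332]
contact_force: [0.6, -0.4, -0.3]
gripper_width: 0.0855
gripper_force: 0.0
```

```bash
python3 - <<'E'
from h import *
a=cam('scene');d=cam('wrist')
print(r.observe()['time_s'])
l=cv2.resize(np.ascontiguousarray(a['color'][240:370,150:310,::-1]),(400,325),interpolation=cv2.INTER_CUBIC)
w=cv2.resize(np.ascontiguousarray(d['color'][:,:,::-1]),(400,300)); w=np.vstack([w,np.zeros((25,400,3),np.uint8)])
cv2.imwrite('pics/z5.png',np.hstack([l,w]))
E
```

```text
8.45
```

View pics/z5.png

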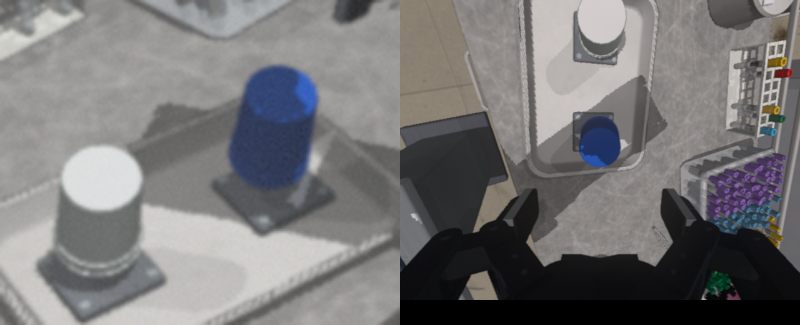

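Blue hangs on the peg, its closed end at crop (280,95) with the rim over the plate, and white is undisturbed. One numeric check of depth and tilt before handing in.

```bash
python3 - <<'E'
from h import *
tip=np.array([.425,.1735,.113]);M=frame(80.2,20);ax=-M[:,2]
for n,box in(('scene',(235,255,290,325)),('wrist',None)):
    d=cam(n); h=cv2.cvtColor(d['color'],cv2.COLOR_RGB2HSV); m=cv2.inRange(h,(108,110,30),(130,255,255)); 
    k,l,st,c=cv2.connectedComponentsWithStats(m); q=proj(d,tip-.035*ax)
    j=min((j for j in range(1,k) if st[j,4]>300),key=lambda j:np.linalg.norm(c[j]-q)); pts=np.argwhere(l==j)[:,::-1].astype(np.int32)
    H=cv2.convexHull(pts)[:,0]
    def model(t,x):  # expected outline for a seated tumbler
        P=[];X=np.cross(ax,[0,1,0]);X/=np.linalg.norm(X);Y=np.cross(ax,X)
        for s,rad in((-.075,.0305),(.005,.0265)):
            P+=[proj(d,t+s*x+rad*(np.cos(g)*X+np.sin(g)*Y)) for g in np.linspace(0,6.28,60)]
        return cv2.convexHull(np.float32(P))
    e=model(tip,ax)
    def ang(c):
        v=cv2.fitLine(c,2,0,.01,.01)
        mm=cv2.moments(c); return np.round([mm['m10']/mm['m00'],mm['m01']/mm['m00'],np.degrees(.5*np.arctan2(2*mm['mu11'],mm['mu20']-mm['mu02']))],1),cv2.boundingRect(c)
    print(n,'seen',ang(np.float32(H)),'expected',ang(e))
E
```

```text
scene seen (array([259.7, 290.4, -77.8]), (243, 267, 34, 47)) expected (array([259.7, 290.1, -77.1]), (241, 264, 37, 51))
wrist seen (array([320.8, 226.7, -90. ]), (288, 186, 66, 82)) expected (array([322.1, 228.2,  88.6]), (289, 186, 67, 83))
```

Seated as expected: centroids match within 2 px and tilt within 1.5°.

```bash
python3 -c "
from rig import order; print(order.sign_off())"
```

```text
the job is handed in; nothing more can be done
None
```

The blue tumbler hangs seated on the free peg, released and in line with it (camera check within 2 px and 1.5°), and I handed the job in at about 8.5 s; the sign-off returned no verdict.

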